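# Slide a rack foot plate out over the shelf edge for the picker

## Task

Push the flat metal plate along the shelf to the shelf's front edge (the long dark steel edge on the side away from the robot) until the plate's red line lies right above that edge along its whole length, leaving the strip beyond the line overhanging for the picker. Only slide it along with the fingertips, never lifting or tipping it, and leave the tape roll, the carton and the jar where they stand. Finish with the hand clear.

Things in the scene. Friction and masses are not known exactly. Their poses are not given: they have to be found in the camera images.
- shelf: fixed low shelf, a closed box 310 (x) x 540 (y) x 60 mm high; flat top: wood deck flush in a 22 mm dark steel frame. Origin: middle of the top front edge, at deck height. x points level out over the edge, away from the robot (within 0.4 rad of the robot's x), y left along the edge, z up. Deck at x -310 to 0 mm; beyond the edge the bench is 60 mm lower.
- plate: loose aluminium plate lying on the deck, 120 (x) x 150 (y) x 8 mm thick, 0.27-0.55 kg, four black bolt holes, 6 mm red line across its top at x = +20 mm. Origin: centre of its underside; x points to the end that is to overhang (40 mm). Starts with the line 45-115 mm short of the edge, up to 0.35 rad askew. Slides under a 1-6 N push on its rear end (x = -60 mm).
- line_left (a point): left (+y) end of the red line, on the top of the plate, at plate x = 20, y = 74, z = 8 mm. Its axes are the plate's.
- line_right (a point): right (-y) end of the red line, on the top of the plate, at plate x = 20, y = -74, z = 8 mm. Its axes are the plate's.
- tape_mid (a point): roll of amber packing tape lying flat, loose on the shelf, 90 mm across, 48 mm high; the point is its centre, half-way up. Leave alone. Tape, carton and jar swap places between starts; all stand 180 mm or more left or right of the shelf's middle.
- carton_mid (a point): small brown cardboard carton standing loose on the shelf, 60 x 70 x 50 mm high; the point is its centre. To be left alone.
- jar_mid (a point): grey jar with yellow cap standing loose on the shelf, 60 mm across, 65 mm high; the point is its centre. To be left alone.
There are look-alikes about, which are no part of the job. Several things have the shape of the plate; the one meant has the colours described above.

How it is judged (in metres and radians):
At the end, for the whole second after the job is handed in: The plate lies flat and still on the shelf with both ends of its red line within 6 mm (horizontally) of being over the front edge, the strip beyond the line overhanging; tape, carton and jar are within 15 mm of where they stood (x of line_left in the frame of shelf between -0.006 and 0.006 m and x of line_right in the frame of shelf between -0.006 and 0.006 m and x of plate in the frame of shelf below 0 m and z of plate in the frame of shelf between -0.003 and 0.003 m and angle between plate's own z axis and vertical below 0.04 rad and linear speed of plate below 0.01 m/s and distance of each of tape_mid, carton_mid, jar_mid from where it was at the start of the episode below 0.015 m); the robot touches nothing.
It fails at once if the plate is pushed with the hand or arm instead of the fingers (over 3 N) (contact force between the arm and plate above 3 N).
It fails at once if the plate is lifted (12 mm above the deck) or falls (z of plate in the frame of shelf above 0.012 m or z of plate in the frame of shelf below -0.012 m).
It fails at once if the plate is tipped by more than 0.2 rad (angle between plate's own z axis and vertical above 0.2 rad).
It fails at once if the tape roll, the carton or the jar is moved by more than 15 mm (distance of any of tape_mid, carton_mid, jar_mid from where it was at the start of the episode above 0.015 m).
It also fails if it takes over 42 s, if anything falls off the work surface, if the arm or the gripper's body presses on something with over 40 N, if the wrist force passes 120 N, or if a joint passes its speed limit or range.

## Robot

A 7-joint arm with a two-finger parallel gripper is mounted at the origin on the work surface. World frame = base frame: x ahead of the robot, y to its left, z up, the work surface at z = 0. Lengths are in m, angles in degrees, forces in N, time in s.
With the tool pointing down it reaches from about 0.425 to 0.875 m from the base axis. Payload 4.7 kg.
Tool frame: the origin (TCP) lies on the centre line of the jaws, within the pads' length; the fingertips stand 19 mm ahead of it and the grasp point (between the pads) is the TCP; z points along the fingers, y is the line along which they close (so a half turn about z gives the same grasp; the last joint's range is limited). The gripper opens to 87 mm and grips with 3 to 60 N. Pads are 19 mm wide; open, the fingers measure 117 mm over their backs; the gripper's body (75 mm by 190 mm) begins 51 mm behind the grasp point.
Start: joints at [77.985, 18.392, -4.016, 83.108, 1.295, 78.541, -3.26], TCP at [0.144, -0.634, 0.242] pointing down, gripper open.
Joint ranges: [-163.93, 163.93], [-17.29, 119.83], [-79.2, 71.16], [3.27, 140.29], [-89.18, 269.18], [5.43, 117.66], [-154.24, 154.24]. Speed limits (degrees/s): [147.25, 147.25, 180, 180, 180, 180, 180].

## Interface

Orientations are given as [roll, pitch, yaw] about the fixed x, y, z axes, in that order (R = Rz(yaw) Ry(pitch) Rx(roll)).
In Python, from cell import env, imaging gives the robot as it stands.
- The arm moves only by the shell command python3 -m crank 'ROWS' [OPENING] [FORCE]. ROWS is JSON, a list of rows, each an object of numbers: "x", "y", "z": the shift along the tool's x, y, z in m; "turn": the turn about the tool's z in rad. In form: [{"x": .., "y": .., "z": .., "turn": ..}, ...]. A call has 1 to 12 rows; each row is the pose to reach, as a shift and turn from the pose commanded when the call began, along the tool's axes at that moment; what a row does not reach only later rows make up. A row lasts 1/8 s, in which the tool goes at most 62.5 mm and 10.7 degrees, less where a joint would pass 70% of its speed; a pose out of reach is approached as far as the arm can. A call with a gripper value outside its range is refused whole. OPENING is the finger opening in m, from 0 to 0.087, set as the call begins (- or left out, the last holds). The fingers move at their own pace and stop on an object; FORCE is the grip in N (left out, the last holds). Time passes only in rows, so rows that repeat a pose let the fingers close. It gives the time, the measured TCP pose, the force, the opening and the grip force at its end, in the units of the state.
- env.get_obs(): the state, without advancing time (a new reading comes with each control period).
- imaging.read_camera(name): name is "scene" or "top" or "wrist"; returns the picture (480x640x3 uint8, red, green, blue); there is no depth.
- imaging.get_calibration(name): a dict with "camera_matrix" (3x3 intrinsics, pixels), "k1" (the pictures are not rectified: a ray, as slopes to the right and down, at radius r is drawn at 1 + k1 r^2 times it, then the intrinsics apply), "position" and "attitude" of the camera in the world. Camera axes: x right, y up, looking along -z (the intrinsics and any distortion apply to the point x, -y, -z); pixel columns grow to the right and rows downward; lengths in m; the calibration is good to about 2 mm. A picture is of the moment at which its call begins: read the wrist's pose just before it. get_calibration takes no time and is no camera call; for the wrist camera it gives the pose at the moment of the call.
- env.sign_off(): hands the job in; it is judged then, once.
The state is a dict: "time_s": time; "qpos": joint angles; "joint_velocities": joint speeds; "effort": joint torques, N m; "tool_pos": TCP position; "tool_rot": TCP orientation; "force": force on the tool from outside, world axes, zero at the start; "wrist_torque": the same for the moment, N m; "grip_width": finger opening in m; "grasp_force": force on a finger pad.
Only numpy, scipy, OpenCV 4.12 (cv2) and the standard library are available. Lean on these libraries where they do the work, as an engineer would, in place of code of your own. Each camera call takes 0.05 s, during which the arm holds its last target. There are 200 camera calls.

## Working session

There is one attempt and no reset: what is moved stays moved. The work goes in short steps, Python scripts to look and compute and a shell command to move; the robot and the scene stay as the last step left them, time stands still between calls to the robot, and variables do not carry over. Pictures are saved under pics/ and viewed, at most 10 in all, crops included, and the job is handed in when it is done.

```bash
ls; mkdir -p pics; python3 - <<'E'
from cell import env, imaging
import cv2
for n in ("scene","top"):
    cv2.imwrite(f"pics/{n}0.png",imaging.read_camera(n)[:,:,::-1])
    c=imaging.get_calibration(n);print(n,c)
o=env.get_obs();print(o['time_s'],o['tool_pos'],o['tool_rot'],o['grip_width'])
E
```

```text
pics
scene {'camera_matrix': array([[489.37849845,   0.        , 311.51892999],
       [  0.        , 489.37849845, 230.57601363],
       [  0.        ,   0.        ,   1.        ]]), 'k1': -0.11058220633952029, 'position': array([ 0.92632824, -0.39014764,  1.12238147]), 'attitude': array([31.81329755,  0.52997739, 47.46416582])}
top {'camera_matrix': array([[459.73789505,   0.        , 314.3270171 ],
       [  0.        , 459.73789505, 239.55688945],
       [  0.        ,   0.        ,   1.        ]]), 'k1': -0.09263576127556351, 'position': array([0.25144783, 0.03423917, 1.07612218]), 'attitude': array([  9.98322005,   0.28701319, -90.90023812])}
0.1 [ 0.14409384 -0.63333453  0.24055682] [-1.79899087e+02  6.82364069e-03  1.28248610e+01] 0.08715548315616249
```

View pics/top0.png

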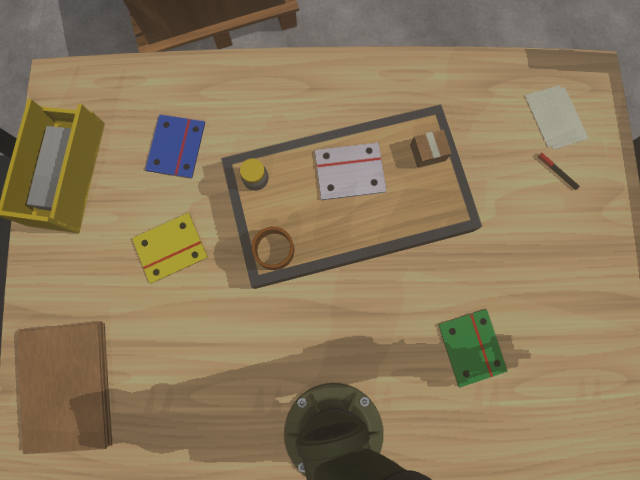

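View pics/scene0.png

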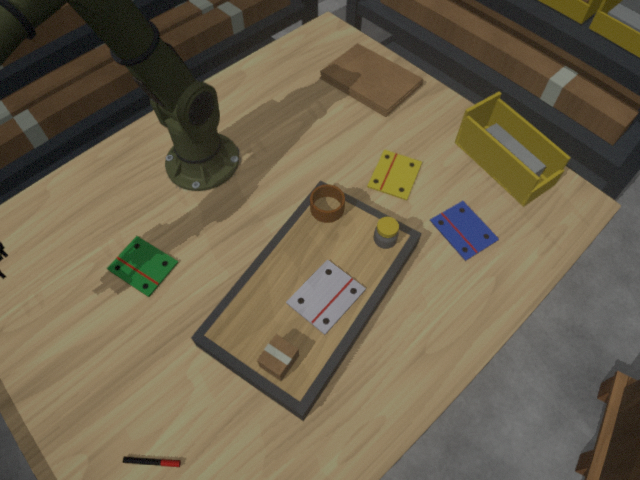

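The top view shows four plate-shaped things: silver on the shelf (350,170), blue (175,146), yellow (169,248) and green (472,347). I choose the silver one, because it is aluminium with a red line and lies on the deck. The front edge runs (223,158)-(440,106), with the jar at (253,172), tape at (272,248) and carton at (430,148).

```bash
cat > h.py <<'E'
import numpy as np, cv2
from cell import env, imaging
from scipy.spatial.transform import Rotation as Ro
def cast(px,c,z):
    """pixels (n,2) -> world points on plane z"""
    K=c['camera_matrix']
    u=cv2.undistortPoints(np.array(px,float).reshape(-1,1,2),K,np.array([c['k1'],0,0,0.])).reshape(-1,2)
    d=Ro.from_euler('xyz',c['attitude'],degrees=True).apply(np.c_[u[:,0],-u[:,1],-np.ones(len(u))])
    p=c['position']; return p+d*((z-p[2])/d[:,2])[:,None]
def masks(im):
    hsv=cv2.cvtColor(im,cv2.COLOR_RGB2HSV); H,S,V=cv2.split(hsv)
    red=((H<8)|(H>172))&(S>120)&(V>80)
    white=(S<50)&(V>120)
    dark=(V<95)&(S<90)
    return red,white,dark
def line(p):
    v=cv2.fitLine(p[:,:2].astype(np.float32),cv2.DIST_HUBER,0,1e-4,1e-4).ravel().astype(float)
    return v[2:],v[:2]*np.sign(v[1])   # point, direction towards +y
def big(m):
    c,_=cv2.findContours(m.astype(np.uint8),cv2.RETR_EXTERNAL,cv2.CHAIN_APPROX_NONE); return max(c,key=cv2.contourArea)
def plate(im,c,roi):
    """red line ends (left,right) in world and plate-rect"""
    red,white,_=masks(im); r=np.zeros(red.shape,bool); x0,y0,x1,y1=roi; r[y0:y1,x0:x1]=1
    ys,xs=np.nonzero(red&r); P=cast(np.c_[xs,ys],c,.068); q,d=line(P); t=(P[:,:2]-q)@d
    m=cv2.morphologyEx(((red|white)&r).astype(np.uint8),cv2.MORPH_OPEN,np.ones((3,3)))
    W=cast(big(m).reshape(-1,2),c,.068)[:,:2]
    return q+d*t.max(),q+d*t.min(),cv2.minAreaRect(W.astype(np.float32))
E
python3 - <<'E'
from h import *
im=imaging.read_camera('top');c=imaging.get_calibration('top')
red,white,dark=masks(im)
px=[]
for u in list(range(275,425,3)):
    ye=158-(u-223)*52/217
    col=im[int(ye)-8:int(ye)+9,u].astype(float).sum(1); g=np.diff(cv2.GaussianBlur(col[:,None],(1,3),0).ravel())
    i=g.argmin(); px.append((u,int(ye)-8+i+.5))
P=cast(px,c,.06); q,d=line(P); n=np.array([d[1],-d[0]])
print('edge pt',q,'dir',d,'n',n,'yaw',np.degrees(np.arctan2(n[1],n[0])),'res',np.std((P[:,:2]-q)@n))
C=cast([(223,158),(440,106),(480,226),(254,283)],c,.06);print('shelf corners',C.round(3), 'len',np.linalg.norm(C[0]-C[1]),np.linalg.norm(C[1]-C[2]))
L,R,rect=plate(im,c,(300,130,400,210))
print('line',L,R,np.linalg.norm(L-R),'rect',rect)
for p in (L,R): print('shelf x,y',(p-q)@n, (p-(C[0,:2]+C[1,:2])/2)@d)
print('jar,tape,carton',cast([(253,172),(272,248),(430,148)],c,.1).round(3))
cv2.imwrite('pics/crop.png',cv2.resize(im[90:220,290:460,::-1],None,fx=4,fy=4))
E
```

```text
edge pt [ 0.69583809 -0.02623348] dir [-0.23764898  0.97135109] n [0.97135109 0.23764898] yaw 13.747822822648116 res 0.0007230417344176934
shelf corners [[ 0.627  0.247  0.06 ]
 [ 0.751 -0.27   0.06 ]
 [ 0.455 -0.342  0.06 ]
 [ 0.335  0.172  0.06 ]] len 0.5314539134076844 0.30385232423010083
line [0.60122992 0.02745495] [ 0.61731139 -0.11809531] 0.14643597174632234 rect ((0.5893849730491638, -0.047502897679805756), (0.11954449117183685, 0.1501546949148178), 6.169781684875488)
shelf x,y -0.07913875571654101 0.05893662954624192
shelf x,y -0.09810787003634719 -0.0862655257850276
jar,tape,carton [[ 0.578  0.17   0.1  ]
 [ 0.406  0.128  0.1  ]
 [ 0.629 -0.228  0.1  ]]
```

View pics/crop.png

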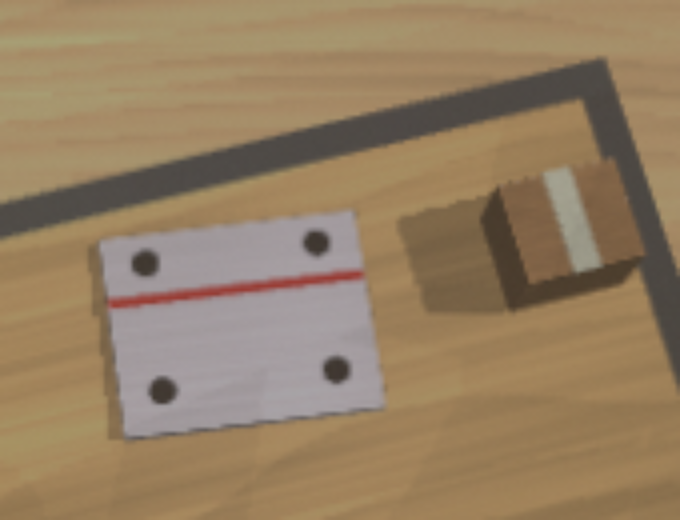

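The crop confirms the silver plate, with its red line from (108,302) to (364,274) and four holes. It is 119.5 x 150 mm, as given. The line is 79 mm (left) and 98 mm (right) short of the edge, so the plate needs +7.4° of yaw. I'll use the open two-finger line as a flat pusher behind the rear end.

```bash
python3 -m crank '[{"x":0.03,"y":-0.03},{"x":0.08,"y":-0.07},{"x":0.12,"y":-0.11,"turn":0.05},{"x":0.16,"y":-0.15,"turn":0.114},{"x":0.20,"y":-0.19,"turn":0.114},{"x":0.24,"y":-0.23,"turn":0.114},{"x":0.28,"y":-0.27,"turn":0.114},{"x":0.32,"y":-0.31,"turn":0.114},{"x":0.36,"y":-0.35,"turn":0.114},{"x":0.40,"y":-0.39,"turn":0.114},{"x":0.43,"y":-0.43,"turn":0.114},{"x":0.455,"y":-0.47,"turn":0.114}]' 0.087
python3 -m crank '[{"x":0.0,"y":0},{"x":0.0,"y":0},{"x":0.0,"y":0}]'
```

```text
invalid input
invalid input
```

```bash
python3 -m crank '[{"x":0.03,"y":-0.03,"z":0,"turn":0},{"x":0.08,"y":-0.07,"z":0,"turn":0},{"x":0.12,"y":-0.11,"z":0,"turn":0.05},{"x":0.16,"y":-0.15,"z":0,"turn":0.114},{"x":0.20,"y":-0.19,"z":0,"turn":0.114},{"x":0.24,"y":-0.23,"z":0,"turn":0.114},{"x":0.28,"y":-0.27,"z":0,"turn":0.114},{"x":0.32,"y":-0.31,"z":0,"turn":0.114},{"x":0.36,"y":-0.35,"z":0,"turn":0.114},{"x":0.40,"y":-0.39,"z":0,"turn":0.114},{"x":0.43,"y":-0.43,"z":0,"turn":0.114},{"x":0.455,"y":-0.47,"z":0,"turn":0.114}]' 0.087
python3 -m crank '[{"x":0,"y":0,"z":0,"turn":0},{"x":0,"y":0,"z":0,"turn":0},{"x":0,"y":0,"z":0,"turn":0}]'
```

```text
time_s: 1.65
tool_pos: [0.484, -0.0727, 0.2414]
tool_rot: [180.0, 0.0, 6.3]
force: [0.4, -0.1, -0.1]
grip_width: 0.0872
grasp_force: 0.0
time_s: 2.02
tool_pos: [0.4831, -0.0762, 0.2413]
tool_rot: [180.0, 0.0, 6.1]
force: [-0.7, -0.8, -0.1]
grip_width: 0.0872
grasp_force: 0.0
```

```bash
python3 -m crank '[{"x":0,"y":-0.017,"z":0.04,"turn":0},{"x":0,"y":-0.017,"z":0.08,"turn":0},{"x":0,"y":-0.017,"z":0.11,"turn":0},{"x":0,"y":-0.017,"z":0.13,"turn":0},{"x":0,"y":-0.017,"z":0.14,"turn":0},{"x":0,"y":-0.017,"z":0.148,"turn":0},{"x":0,"y":-0.017,"z":0.154,"turn":0},{"x":0,"y":-0.017,"z":0.158,"turn":0},{"x":0,"y":-0.017,"z":0.158,"turn":0},{"x":0,"y":-0.017,"z":0.158,"turn":0}]'
python3 - <<'E'
from h import *
cv2.imwrite('pics/s1.png',cv2.resize(imaging.read_camera('scene')[170:410,180:440,::-1],None,fx=2.4,fy=2.4))
cv2.imwrite('pics/w1.png',imaging.read_camera('wrist')[:,:,::-1])
E
```

```text
time_s: 3.28
tool_pos: [0.482, -0.0577, 0.0838]
tool_rot: [180.0, -0.0, 6.3]
force: [0.2, -0.5, -0.1]
grip_width: 0.0866
grasp_force: 0.0
```

View pics/s1.png

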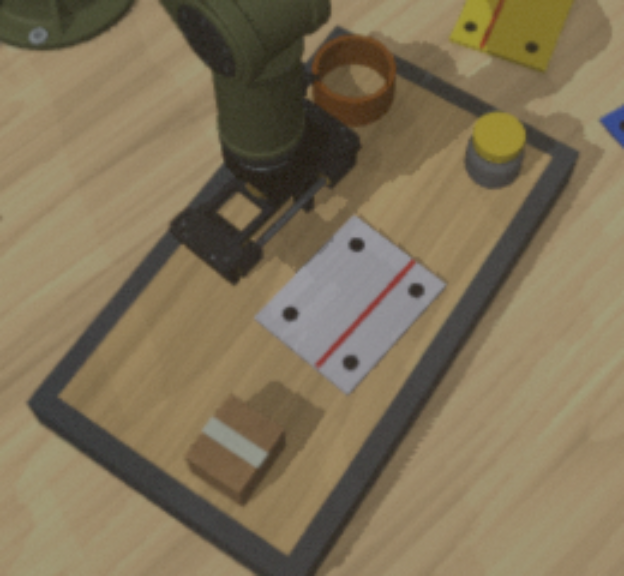

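View pics/w1.png

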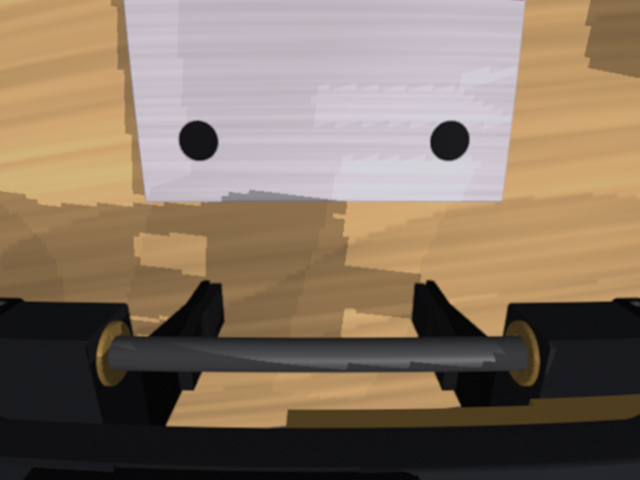

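The scene view shows both fingertips behind the plate's rear end, clear of tape and carton. In the wrist view the rear end (146-503, row 200) is parallel to the fingers (222-413) and centred on them. I'll lower 1.5 mm, close the 38 mm gap and push about 30 mm straight.

```bash
python3 -m crank '[{"x":0.01,"y":0,"z":0.0015,"turn":0},{"x":0.02,"y":0,"z":0.0015,"turn":0},{"x":0.027,"y":0,"z":0.0015,"turn":0},{"x":0.032,"y":0,"z":0.0015,"turn":0},{"x":0.036,"y":0,"z":0.0015,"turn":0},{"x":0.040,"y":0,"z":0.0015,"turn":0},{"x":0.044,"y":0,"z":0.0015,"turn":0},{"x":0.049,"y":0,"z":0.0015,"turn":0},{"x":0.054,"y":0,"z":0.0015,"turn":0},{"x":0.059,"y":0,"z":0.0015,"turn":0},{"x":0.064,"y":0,"z":0.0015,"turn":0},{"x":0.068,"y":0,"z":0.0015,"turn":0}]'
cat >> h.py <<'E'
Q=np.array([.69583809,-.02623348]);D=np.array([-.23764898,.97135109]);N=np.array([D[1],-D[0]])
def report(name='top',roi=(280,80,400,210)):
    im=imaging.read_camera(name);c=imaging.get_calibration(name);o=env.get_obs()
    L,R,r=plate(im,c,roi)
    print('L',((L-Q)@N*1e3).round(1),'R',((R-Q)@N*1e3).round(1),'len',np.linalg.norm(L-R).round(4),'y',((L-Q)@D).round(3),((R-Q)@D).round(3),'tool shelf',((o['tool_pos'][:2]-Q)@N).round(4),((o['tool_pos'][:2]-Q)@D).round(4),o['tool_rot'][2].round(2))
    return im
E
python3 - <<'E'
from h import *
im=report()
cv2.imwrite('pics/t2.png',cv2.resize(im[70:230,210:490,::-1],None,fx=2.8,fy=2.8))
E
```

```text
time_s: 4.88
tool_pos: [0.5496, -0.0501, 0.0819]
tool_rot: [-180.0, 0.0, 6.3]
force: [-2.6, -0.1, -1.7]
grip_width: 0.0869
grasp_force: 0.9
L -48.2 R -51.7 len 0.0305 y 0.069 0.039 tool shelf -0.1471 0.0115 6.29
```

View pics/t2.png

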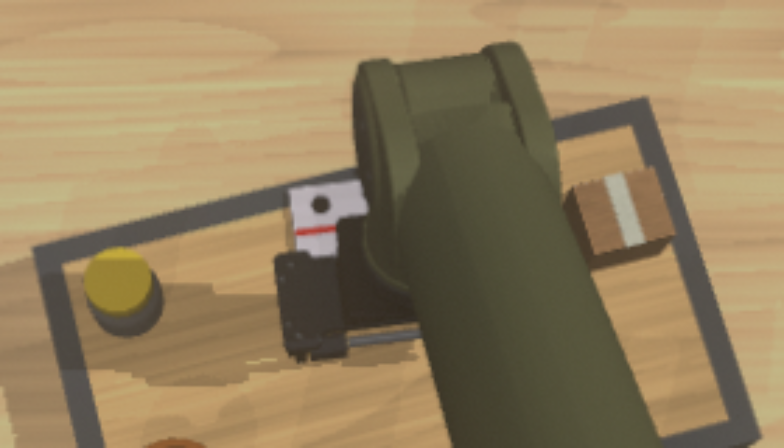

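The top view is mostly hidden by the arm. The visible left end of the line (zoomed at (297,232)) sits at -48 mm, as predicted. Next I'll turn the pusher 7.4° while advancing, stopping about 8 mm short.

```bash
python3 -m crank '[{"x":0.004,"y":0,"z":0,"turn":-0.015},{"x":0.008,"y":0,"z":0,"turn":-0.03},{"x":0.012,"y":0,"z":0,"turn":-0.05},{"x":0.016,"y":-0.001,"z":0,"turn":-0.07},{"x":0.020,"y":-0.001,"z":0,"turn":-0.09},{"x":0.025,"y":-0.002,"z":0,"turn":-0.11},{"x":0.030,"y":-0.002,"z":0,"turn":-0.13},{"x":0.034,"y":-0.0025,"z":0,"turn":-0.13},{"x":0.038,"y":-0.003,"z":0,"turn":-0.13},{"x":0.042,"y":-0.0035,"z":0,"turn":-0.13},{"x":0.046,"y":-0.004,"z":0,"turn":-0.13},{"x":0.0495,"y":-0.0045,"z":0,"turn":-0.13}]'
python3 - <<'E'
from h import *
im=report()
cv2.imwrite('pics/s3.png',cv2.resize(imaging.read_camera('scene')[170:410,180:440,::-1],None,fx=2.4,fy=2.4))
E
```

```text
time_s: 6.42
tool_pos: [0.5982, -0.0402, 0.082]
tool_rot: [180.0, 0.0, 13.7]
force: [-4.1, -0.5, 1.9]
grip_width: 0.0876
grasp_force: 1.6
L -6.7 R -6.3 len 0.0392 y 0.08 0.041 tool shelf -0.0976 0.0096 13.75
```

View pics/s3.png

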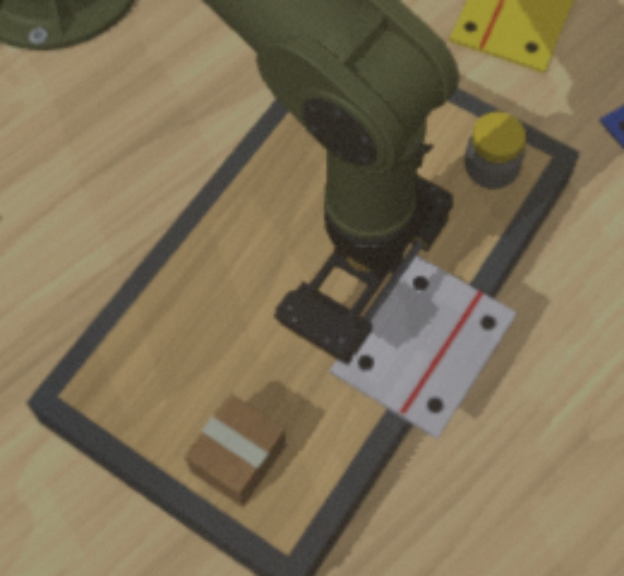

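The scene view shows the line parallel to the front edge and just short of it: zoomed (480,292)-(403,412), reading about -6.5 mm. I'll push 6.5 mm more, then back off and lift.

```bash
python3 -m crank '[{"x":0.002,"y":0,"z":0,"turn":0},{"x":0.004,"y":0,"z":0,"turn":0},{"x":0.0055,"y":0,"z":0,"turn":0},{"x":0.0065,"y":0,"z":0,"turn":0},{"x":0.0065,"y":0,"z":0,"turn":0},{"x":-0.004,"y":0,"z":0,"turn":0},{"x":-0.02,"y":0,"z":0,"turn":0},{"x":-0.04,"y":0,"z":0,"turn":0},{"x":-0.06,"y":0,"z":0,"turn":0},{"x":-0.08,"y":0,"z":-0.02,"turn":0},{"x":-0.10,"y":0,"z":-0.06,"turn":0},{"x":-0.11,"y":0,"z":-0.10,"turn":0}]'
python3 -m crank '[{"x":0,"y":0.05,"z":-0.03,"turn":0},{"x":0,"y":0.10,"z":-0.06,"turn":0},{"x":0,"y":0.15,"z":-0.06,"turn":0},{"x":0,"y":0.20,"z":-0.06,"turn":0},{"x":0,"y":0.25,"z":-0.06,"turn":0},{"x":0,"y":0.30,"z":-0.06,"turn":0},{"x":0,"y":0.33,"z":-0.06,"turn":0},{"x":0,"y":0.33,"z":-0.06,"turn":0}]'
python3 - <<'E'
from h import *
im=report()
s=imaging.read_camera('scene');c=imaging.get_calibration('scene')
L,R,r=plate(s,c,(310,270,400,350));print('scene',(L-Q)@N,(R-Q)@N,np.linalg.norm(L-R),r)
a=cv2.resize(im[80:220,210:490,::-1],(560,280),interpolation=cv2.INTER_CUBIC);b=cv2.resize(s[260:400,220:430,::-1],(450,300))
o=np.zeros((580,560,3),np.uint8);o[:280]=a;o[280:,:450]=b;cv2.imwrite('pics/f.png',o)
E
```

```text
time_s: 8.02
tool_pos: [0.4901, -0.0667, 0.1829]
tool_rot: [180.0, -0.0, 13.7]
force: [1.5, -0.3, 0.1]
grip_width: 0.0867
grasp_force: 0.0
time_s: 9.02
tool_pos: [0.5688, -0.3902, 0.2411]
tool_rot: [180.0, -0.0, 13.5]
force: [-0.2, -0.2, 0.5]
grip_width: 0.0873
grasp_force: 0.0
L 0.0 R -0.2 len 0.1451 y 0.081 -0.065 tool shelf -0.2088 -0.321 13.65
scene 0.0006403305950999782 0.00010069355306545635 0.14368088278007218 ((0.6547867655754089, -0.03244040161371231), (0.07738930732011795, 0.15246988832950592), 13.847427368164062)
```

View pics/f.png

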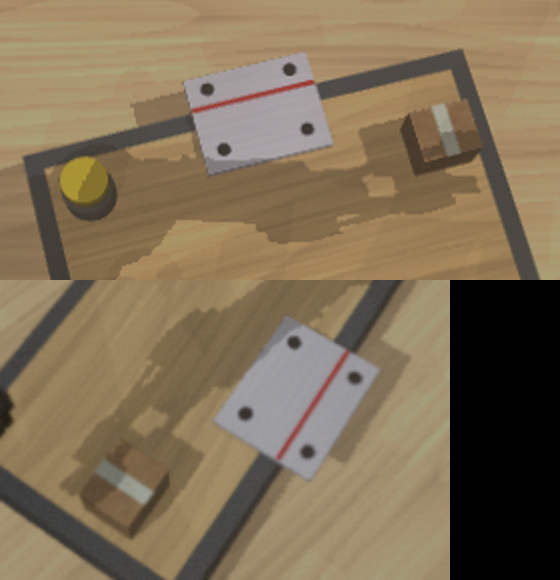

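Both cameras put the line on the edge: top 0.0/-0.2 mm, scene +0.6/+0.1 mm. In the picture the plate overhangs parallel to the edge, and the carton and jar are where they were. I'll refit the edge near the plate once as a check, and confirm that tape, carton and jar haven't moved.

```bash
python3 - <<'E'
from h import *
im=report();c=imaging.get_calibration('top')
px=[]
for u in list(range(240,296))+list(range(378,432)):
    y0=int(158-(u-223)*52/217)-7
    g=np.diff(im[y0:y0+14,u].astype(float).sum(1)); i=g.argmin()
    w=-np.minimum(g[i-1:i+2],0); px.append((u,y0+.5+(np.arange(i-1,i+2)*w).sum()/w.sum()))
P=cast(px,c,.06); e=(P[:,:2]-Q)@N; print('edge vs first fit mm',np.median(e[:56])*1e3,np.median(e[56:])*1e3,e.std()*1e3)
i0=cv2.imread('pics/top0.png'); d=cv2.absdiff(i0,im[:,:,::-1]).max(2)
for n,(x,y) in dict(jar=(253,172),tape=(272,248),carton=(430,148)).items():
    T=i0[y-24:y+24,x-24:x+24]; S=im[y-32:y+32,x-32:x+32,::-1].copy()
    _,v,_,l=cv2.minMaxLoc(cv2.matchTemplate(S,T,cv2.TM_CCOEFF_NORMED)); print(n,round(v,3),l[0]-8,l[1]-8)
E
```

```text
L -0.1 R -0.2 len 0.1451 y 0.081 -0.065 tool shelf -0.2077 -0.319 13.84
edge vs first fit mm 0.25344412913219877 -0.005249532007053733 0.2962564463709606
jar 0.903 0 0
tape 0.969 0 0
carton 0.913 0 0
```

```bash
python3 -c "
from cell import env
print(env.sign_off())"
```

```text
the job is handed in; nothing more can be done
None
```

The job is handed in: the plate's red line measured within about 1 mm of the shelf's front edge at both ends in both cameras, the tape, carton and jar showed no movement in the top view, and the hand is clear; no verdict was returned.

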